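Hold a vacuum valve against a bellows port for clamping

TASK

Please be my third hand on the vacuum line: lift the loose valve into the stand's channel so that it lies flat there with its open flange facing the bellows port but still clear of it, then slide it along until the two flanges meet squarely, and push on with about 10 newtons, so that the port's cross-bar stands in the green marks of its guide rods. Never push the bellows on into its red marks, and leave the other things on the bench where they are. Finish while still gripping the valve and holding that push steady, so that I can put the clamp round the joint; do not let go.

Things in the scene. Friction and masses are not known exactly. Their poses are not given: they have to be found in the camera images.
- valve: loose vacuum valve, 0.3 to 0.6 kg, lying flat, z up: aluminium block 60 (x) x 44 (y) x 48 mm (z) with dark top plate and a blue knob 38 mm across, whose top is 60 mm above the underside. Origin under the block's centre; x runs along the bore towards the OPEN steel flange. A yellow cap (43 mm across, ending 46 mm from the origin) closes the other end
- valve_grip (a point): point on the valve's upright axis 38 mm above its underside, a good place for the TCP: grip the block across its 44 mm width (its y) with the fingertips at least 13 mm above its underside, so that they clear the channel's walls
- valve_face (a point): centre of the valve's open flange face (40 mm across, hole 28 mm across and 9 mm deep), 45 mm from the valve's origin along its x and 24 mm above its underside
- stand: coupling stand, fixed to the bench, its place and yaw vary: aluminium base plate 325x100x6 mm. Origin on the bench below the centre of the relaxed port's face; its x axis is level and points in the push direction, from the channel into the port. From x = 68 to 142 mm stand an upright plate, a pipe with a clamp (72 mm high) and a hose nozzle
- channel (a point): point on the stand's centre line, 110 mm before the relaxed port's face, on the floor of the grey channel (white slide strips), 12 mm above the bench; a good place to lay the valve's origin. The open-topped channel runs from x = -185 to -15 mm of the stand, open at both ends; walls 47 mm apart with flared lips, lip tops 9 mm above the floor and 66 mm apart outside
- port_face (a point): centre of the port flange's face (40 mm across), 36 mm above the bench, level with the bore of a valve lying in the channel; moves with the port. A tapered centring nose 24 mm across stands 5 mm out of it towards the valve and enters the valve's hole; a steel cross-bar 80 mm wide and 6 mm thick is in line with the flange
- rod_nut (a point): channel-side end of one of the two steel guide rods on which the cross-bar slides, 33 mm either side of the bore; they stand 10 mm out of the relaxed face. Each has a green sleeve, where the cross-bar's back edge stands at 5 to 15 mm of compression, and a red one, reached at 18 mm
- port (a joint): compression of the steel bellows behind the port, in m: 0 relaxed, growing along the stand's x, end stop 0.022. A spring of 1 N per mm (0.010 means 10 N of push on the port) that pushes the valve back out if let go. The channel's white low-friction strips add only 1 to 2 N at the wrist
- clamp: loose hinged aluminium ring clamp with a wing nut, about 80x60x16 mm, lying flat near the stand for the colleague; origin under its centre
- pliers: loose pliers with brown grips, 41x131x14 mm, lying flat; origin under its centre
- vial: loose sample vial with black cap and pink filling, 25 mm across, 56 mm tall; origin under its centre
- gasket_tin: loose round pale metal tin, 71 mm across, 34 mm tall; origin under its centre
- pen: loose white marker with blue cap, 17x137x18 mm, lying flat; origin under its centre
- blue_cap: loose blue ribbed bottle cap, 60 mm across, 40 mm tall, beside the sink; origin under its centre

How it is judged (in metres and radians):
On the way:
1. the valve lies flat in the channel, open flange towards the port and at least 7 mm clear of it (angle between the x axis of valve and the x axis of stand, either way round below 0.07 rad and angle between valve's own z axis and vertical below 0.07 rad and y of valve in the frame of stand between -0.004 and 0.004 m and z of valve in the frame of stand between 0.009 and 0.016 m and x of valve in the frame of stand between -0.16 and -0.052 m and x of valve_face in the frame of stand between -0.125 and -0.007 m and value of joint port below 0.001 m), for 0.2 s.
At the end, for the whole second after the job is handed in: the valve lies flat in the channel within 4 mm of its centre line and 4 degrees of its direction, its open flange face within 4 mm of the port's face, pushing the port with 5 to 15 N (bellows compressed 5 to 15 mm), at rest and still gripped between the fingers through the last second (angle between the x axis of valve and the x axis of stand, either way round below 0.07 rad and angle between valve's own z axis and vertical below 0.07 rad and y of valve in the frame of stand between -0.004 and 0.004 m and z of valve in the frame of stand between 0.009 and 0.016 m and distance between valve_face and port_face below 0.004 m and contact force between valve and port between 5 and 15 N and value of joint port between 0.005 and 0.015 m and contact force between the fingers and valve above 2 N and linear speed of valve below 0.01 m/s); the arm keeps its last pose, push and grip.
It fails at once if the bellows is pushed into its red marks (18 mm or more) (value of joint port above 0.018 m).
It fails at once if the clamp, pliers, vial, tin, marker or blue cap is moved by more than 25 mm (distance of any of clamp, pliers, vial, gasket_tin, pen, blue_cap from where it was at the start of the episode above 0.025 m).
It also fails if it takes over 51 s, if anything falls off the work surface, if the arm or the gripper's body presses on something with over 40 N, if the wrist force passes 120 N, or if a joint passes its speed limit or range.

ROBOT

A 7-joint arm with a two-finger parallel gripper is mounted at the origin on a cart in front of the work surface, level with it; the furniture and walls round the work are solid. World frame = base frame: x ahead of the robot, y to its left, z up, the work surface at z = 0. Lengths are in mm, angles in rad, forces in N, time in s.
With the tool pointing down it reaches from about 425 to 800 mm from the base axis. Payload 8.3 kg.
Tool frame: the origin (TCP) lies between the finger pads, 19 mm behind the fingertips; this is the grasp point; z points along the fingers, y is the line along which they close (so a half turn about z gives the same grasp; the last joint's range is limited). The gripper opens to 85 mm and grips with 20 to 120 N. Pads are 22 mm wide; open, the fingers measure 114 mm over their backs; the gripper's body (76 mm by 85 mm) begins 54 mm behind the grasp point. The pads swing forward as they close: fully open they stand 13 mm farther back than shut.
Start: joints at [1.16, 0.383, 0.016, 1.37, -0.006, 1.388, -0.046], TCP at [213.054, -587.548, 249.979] pointing down, gripper open.
Joint ranges: [-2.95, 2.95], [-0.25, 2.06], [-1.52, 1.56], [0.18, 2.33], [-1.44, 4.58], [0.02, 2.06], [-3.01, 3.01]. Speed limits (rad/s): [2.39, 2.39, 3.01, 3.01, 3.14, 3.14, 3.14].

INTERFACE

Orientations are given as a unit quaternion [x, y, z, w].
In Python, from station import state, vision, ticket gives the robot as it stands. The module is installed in compiled form; this text tells all that it offers.
- The arm moves only by the tool drive_tool, never from a script. Its argument "deltas" is one flat list of numbers, 5 for each row, row after row: the opening, from 0 (shut) to 1 (fully open), then the shift along the world's x, y, z as a fraction of full scale, then the turn about the world's z as a fraction of full scale. A call has 1 to 8 rows; each row is the pose to reach, as a shift and turn from the pose commanded when the call began, turning the shorter way round; what a row does not reach only later rows make up. Full scale, the value 1, is 0.25 m for a shift and 2 pi rad for a turn. A row lasts 1/8 s, in which the tool goes at most 62.5 mm and 10.7 degrees, less where a joint would pass 70% of its speed; a pose out of reach is approached as far as the arm can. A call with a number of a shift or a turn outside -1 to 1 is refused whole. A call with a gripper value outside its range is refused whole. The fingers move at their own pace and stop on an object; "squeeze" is the grip in N (left out, the last holds). Time passes only in rows, so rows that repeat a pose let the fingers close. It gives the time, the measured TCP pose, the force, the opening and the grip force at its end, in the units of the state.
- state(): the state, without advancing time (a new reading comes with each control period).
- vision.grab_frame(name): name is "side" or "top"; returns a dict with "img" (400x640x3 uint8, red, green, blue), "mtx" (3x3 intrinsics, pixels), "pose" (4x4, takes a point from camera to world coordinates). Camera axes: x right, y down, z forward; pixel columns grow to the right and rows downward; lengths in mm; the calibration is good to about 2 mm. A picture is of the moment at which its call begins. There is no depth.
- ticket.hand_in(): hands the job in; it is judged then, once.
Trained networks look in the newest picture that a camera, given by its name, has taken for a name from the list of things; names that differ only in an ending like _2 or _b are one class to them, and where a whole thing is asked for, a point or a joint stands for the part that bears it (a point fixed in the world has none). Each returns a list of dicts, best first, with "score" (0 to 1); they miss things now and then, are a little off and sometimes report something else, mostly with a low value. They report only what shows in the picture. A call takes as long as a camera call.
- vision.trace(camera, label): "pixels" (400x640 bool, what is visible of it).
- vision.landmark_of(camera, label): "at" ([x, y, z] in mm, in world coordinates, good to about 4 mm: a listed point, or the origin of a listed thing).
The state is a dict: "clock": time; "joint_pos": joint angles; "qvel": joint speeds; "joint_efforts": joint torques, N m; "eef_pos": TCP position; "ee_rot": TCP orientation; "force": force on the tool from outside, world axes, zero at the start; "torque": the same for the moment, N m; "gripper_width": opening from 0.0 (shut) to 1.0 (fully open); "grip_force": force on a finger pad.
Only numpy, scipy, OpenCV 4.12 (cv2) and the standard library are available. Lean on these libraries where they do the work, as an engineer would, in place of code of your own. Each camera call takes 0.05 s, during which the arm holds its last target. There are 200 camera calls.

## Working session

There is one attempt and no reset: what is moved stays moved. The work goes in short steps, Python scripts to look and compute and a tool call to move; the robot and the scene stay as the last step left them, time stands still between calls to the robot, and variables do not carry over. Pictures are saved under pics/ and viewed, at most 10 in all, crops included, and the job is handed in when it is done.

Besides the shell and the picture viewer there is one more tool, called by a JSON object that holds its "method" and its "body". drive_tool: Moves the arm, as the interface text tells. Its arguments: {"type":"object","properties":{"deltas":{"type":"array"},"squeeze":{"type":"number"}},"required":["deltas"]}

```bash
mkdir -p pics; python3 - <<'E'
from station import state, vision, ticket
import cv2,numpy as np
for c in ["top","side"]:
    f=vision.grab_frame(c); cv2.imwrite(f"pics/{c}0.png",f["img"][...,::-1])
    print(c,f["mtx"].round(1).tolist(),f["pose"].round(3).tolist())
    for l in ["valve","valve_grip","valve_face","stand","channel","port_face","rod_nut","clamp","pliers","vial","gasket_tin","pen","blue_cap"]:
        print(l,[(np.round(d["at"],1).tolist(),round(d["score"],2)) for d in vision.landmark_of(c,l)[:3]])
print(state())
E
```

```text
top [[393.6, 0.0, 318.8], [0.0, 393.6, 202.5], [0.0, 0.0, 1.0]] [[0.013, -0.995, 0.101, 426.145], [-1.0, -0.014, -0.007, 9.227], [0.008, -0.101, -0.995, 1177.537], [0.0, 0.0, 0.0, 1.0]]
valve [([440.2, -205.1, 2.0], 0.93)]
valve_grip [([438.3, -204.4, 40.7], 0.71), ([438.2, -206.3, 2.4], 0.59)]
valve_face [([430.9, -161.5, 22.9], 0.69)]
stand [([492.1, 277.6, 2.1], 0.57)]
channel [([471.0, 160.9, 12.0], 0.96)]
port_face [([491.2, 272.4, 30.5], 0.55)]
rod_nut [([457.8, 266.2, 35.6], 0.91)]
clamp [([387.0, 342.5, -0.2], 0.8), ([682.2, 116.8, 0.2], 0.66)]
pliers [([369.1, 102.3, -0.4], 0.83), ([472.5, 163.2, 8.4], 0.22)]
vial [([683.7, 116.9, 1.5], 0.6)]
gasket_tin [([701.5, 283.5, 0.9], 0.64)]
pen [([377.6, -420.4, -1.8], 0.62)]
blue_cap [([620.6, -320.5, -0.6], 0.89), ([440.5, -205.0, 39.0], 0.42), ([388.8, 342.3, 0.6], 0.32)]
side [[441.2, 0.0, 315.8], [0.0, 441.2, 201.2], [0.0, 0.0, 1.0]] [[-0.998, -0.049, 0.037, 484.635], [-0.056, 0.493, -0.868, 1051.422], [0.024, -0.869, -0.495, 671.579], [0.0, 0.0, 0.0, 1.0]]
valve [([439.0, -203.5, -1.0], 0.82)]
valve_grip [([440.1, -206.6, 38.5
[... 547 characters left out ...]
t_pos': array([ 1.16010342,  0.3833881 ,  0.01640501,  1.37003872, -0.00628876,
        1.38817128, -0.04651966]), 'qvel': array([ 0.00047195,  0.00117539, -0.0003575 ,  0.00108792, -0.0008494 ,
       -0.00047101,  0.00028195]), 'joint_efforts': array([-5.37311698e-04, -6.27334929e+01,  8.42416584e-01, -3.72077537e+01,
        1.64932298e-02,  2.93164703e-03, -4.76322691e-05]), 'eef_pos': array([ 213.05998182, -587.58390771,  250.01461448]), 'ee_rot': array([9.84915977e-01, 1.73033285e-01, 2.82721584e-05, 1.65715965e-05]), 'force': array([-0.78444638,  0.6670073 , -0.27143293]), 'torque': array([-0.02153406,  0.00266746, -0.02195523]), 'grip_force': 0.0, 'gripper_width': 1.0043178636919443}
```

View pics/top0.png

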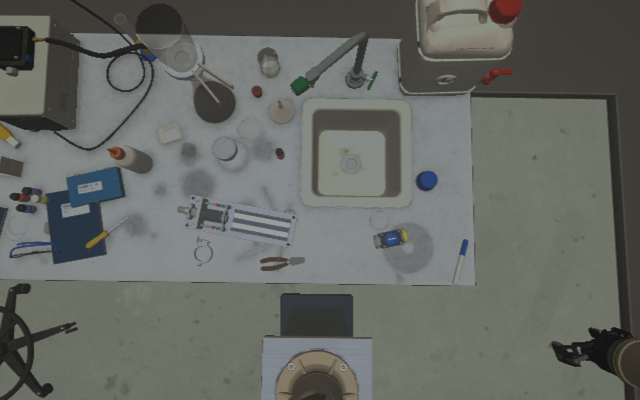

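View pics/side0.png

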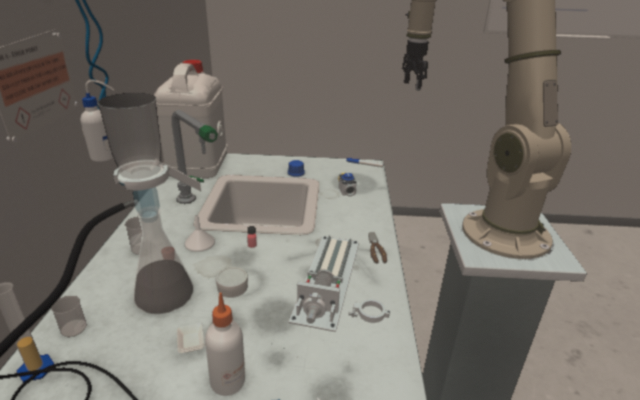

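The top view shows the valve at (392,238), its flange to the left (+y). The stand's channel spans (230–297, 205–242), with the port at its left end near (225,215). The network positions agree with this. Next I refine the yaws from the masks.

```bash
cat > h.py <<'E'
from station import state, vision, ticket
import cv2,numpy as np
def ray(f,uv,z):
    uv=np.atleast_2d(np.asarray(uv,float)); K=f["mtx"];P=f["pose"]
    d=(np.c_[uv,np.ones(len(uv))]@np.linalg.inv(K).T)@P[:3,:3].T; o=P[:3,3]
    return o+d*((z-o[2])/d[:,2])[:,None]
def yaw(f,mask,z):
    c=max(cv2.findContours(mask.astype(np.uint8),cv2.RETR_EXTERNAL,cv2.CHAIN_APPROX_NONE)[0],key=cv2.contourArea)[:,0]
    p=ray(f,c,z)[:,:2].astype(np.float32); return cv2.minAreaRect(p)
E
python3 - <<'E'
from h import *
for c in ["top","side"]:
    f=vision.grab_frame(c)
    for l,z in [("stand",6),("valve",24)]:
        d=vision.trace(c,l)[0]; print(c,l,d["score"],yaw(f,d["pixels"],z))
    if c=="top": cv2.imwrite("pics/c1.png",cv2.resize(f["img"][185:260,170:310,::-1],None,fx=5,fy=5,interpolation=cv2.INTER_CUBIC))
    for l in ["stand","channel","port_face","rod_nut"]:
        print(l,[np.round(d["at"],1).tolist() for d in vision.landmark_of(c,l)[:2]])
E
```

```text
top stand 0.59 ((490.3963623046875, 248.81944274902344), (356.0019226074219, 102.25653839111328), 80.10691833496094)
top valve 0.94 ((440.5634765625, -208.14718627929688), (46.0859260559082, 100.10830688476562), 12.00449275970459)
stand [[493.1, 274.0, 1.4]]
channel [[469.9, 164.6, 9.3]]
port_face [[700.5, 285.6, 1.7], [488.5, 269.3, 28.2]]
rod_nut [[454.9, 265.6, 36.2], [474.7, 163.4, 9.1]]
side stand 0.94 ((493.30419921875, 235.85031127929688), (333.5437316894531, 115.81581115722656), 80.07276916503906)
side valve 0.72 ((441.4039611816406, -206.90869140625), (54.867279052734375, 161.19068908691406), 0.7219362258911133)
stand [[490.9, 270.6, -3.4], [438.5, -202.7, -2.5]]
channel [[469.6, 163.0, 11.9]]
port_face [[497.9, 271.8, 36.1]]
rod_nut [[456.5, 270.8, 32.2], [493.9, 273.0, 34.1]]
```

View pics/c1.png

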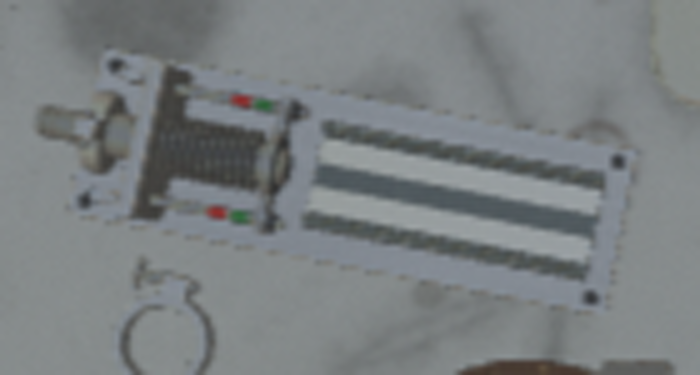

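The crop shows the stand clearly. The wall outer edges run (325,122)–(605,178) and (305,225)–(585,278), and the base plate corner holes are at (117,65), (85,200), (618,161) and (591,298). I project these to get the centre line.

```bash
python3 - <<'E'
from h import *
f=vision.grab_frame("top")
r=lambda p,z: ray(f,(np.array(p,float)+.5)/5-.5+[170,185],z)[:,:2]
h=r([(117,65),(85,200),(618,161),(591,298)],6)
w=r([(325,122),(305,225),(605,178),(585,278)],21)
n=r([(292,110),(268,222)],36)
print(h.round(1).tolist(),w.round(1).tolist(),n.round(1).tolist())
for q in(h,w):
    a,b=q[:2].mean(0),q[2:].mean(0); d=a-b; print(a,b,np.hypot(*d),np.arctan2(d[1],d[0]))
# colour-edge fit of base plate outline on mask restricted to channel half
m=vision.trace("top","stand")[0]["pixels"].copy(); m[:,:230]=0
print(yaw(f,m,6))
E
```

```text
[[554.7, 377.1], [473.8, 392.3], [501.3, 76.7], [420.0, 91.1]] [[521.0, 248.7], [460.3, 258.3], [490.3, 83.3], [431.6, 93.8]] [[526.5, 265.0], [461.3, 276.5]]
[514.23039408 384.70190799] [460.64853462  83.88117412] 305.55544438297966 1.3945260453929365
[490.65662572 253.48558704] [460.94204095  88.52039747] 167.62001765263565 1.3925809637111675
((475.9720764160156, 173.95266723632812), (205.07461547851562, 105.5361328125), 79.99227142333984)
```

{"method": "drive_tool", "body": {"deltas": [1,0.12,0.13,0,0.028,1,0.24,0.26,0,0.056,1,0.37,0.4,0,0.085,1,0.5,0.55,0,0.114,1,0.63,0.7,0,0.142,1,0.76,0.85,0,0.171,1,0.86,0.95,0,0.2,1,0.906,1,0,0.228]}}

```text
clock: 3.2
eef_pos: [441.4, -335.2, 250.3]
ee_rot: [0.626, 0.78, 0.0, 0.0]
force: [-0.5, 0.1, -0.4]
gripper_width: 0.998
grip_force: 0.0
```

{"method": "drive_tool", "body": {"deltas": [1,0,0.18,0,0,1,0,0.36,-0.1,0,1,0,0.5,-0.25,0,1,0,0.529,-0.4,0,1,0,0.529,-0.5,0,1,0,0.529,-0.5,0,1,0,0.529,-0.5,0]}}

```text
clock: 4.08
eef_pos: [440.2, -205.7, 126.1]
ee_rot: [0.629, 0.777, 0.0, 0.001]
force: [0.2, 0.1, -0.4]
gripper_width: 0.999
grip_force: 0.0
```

{"method": "drive_tool", "body": {"deltas": [1,0,0,-0.12,0,1,0,0,-0.24,0,1,0,0,-0.32,0,1,0,0,-0.348,0,1,0,0,-0.348,0,1,0,0,-0.348,0]}}

```text
clock: 4.82
eef_pos: [440.4, -205.7, 39.2]
ee_rot: [0.629, 0.777, 0.0, 0.001]
force: [0.6, -0.0, 0.0]
gripper_width: 0.997
grip_force: 0.0
```

{"method": "drive_tool", "body": {"deltas": [0.3,0,0,0,0,0,0,0,0,0,0,0,0,0,0,0,0,0,0,0,0,0,0,0,0,0,0,0,0,0,0,0,0,0,0,0,0,0,0,0], "squeeze": 50}}

```text
clock: 5.82
eef_pos: [439.8, -205.4, 38.5]
ee_rot: [0.629, 0.777, -0.0, 0.0]
force: [-1.2, -0.0, 5.0]
gripper_width: 0.51
grip_force: 52.3
```

{"method": "drive_tool", "body": {"deltas": [0,0,0,0.08,0,0,0,0,0.2,0,0,0,0,0.36,0,0,0,0,0.48,0,0,0,0,0.48,0,0,0,0,0.48,0]}}

```text
clock: 6.58
eef_pos: [438.5, -205.0, 156.2]
ee_rot: [0.629, 0.777, -0.0, -0.001]
force: [-1.2, -0.1, -4.7]
gripper_width: 0.507
grip_force: 52.6
```

```bash
python3 - <<'E'
from h import *
s=state(); print(s["eef_pos"],s["force"],s["gripper_width"])
for c in ["top","side"]:
    f=vision.grab_frame(c); 
    for l in ["valve","valve_grip","valve_face"]:
        print(c,l,[(np.round(d["at"],1).tolist(),round(d["score"],2)) for d in vision.landmark_of(c,l)[:2]])
    if c=="side":
        cv2.imwrite("pics/s2.png",cv2.resize(f["img"][60:240,270:450,::-1],None,fx=3.3,fy=3.3,interpolation=cv2.INTER_CUBIC))
E
```

```text
[ 438.46081325 -204.95365826  156.22109118] [-1.16648236 -0.05943969 -4.69845636] 0.507290111631671
top valve [([429.3, -161.1, 140.1], 0.56), ([440.7, -205.4, 119.9], 0.51)]
top valve_grip [([440.5, -205.9, 153.4], 0.54)]
top valve_face [([433.1, -159.5, 142.3], 0.65)]
side valve [([436.6, -204.7, 118.6], 0.69)]
side valve_grip [([438.3, -207.7, 155.6], 0.86)]
side valve_face [([432.4, -158.9, 140.0], 0.71)]
```

View pics/s2.png

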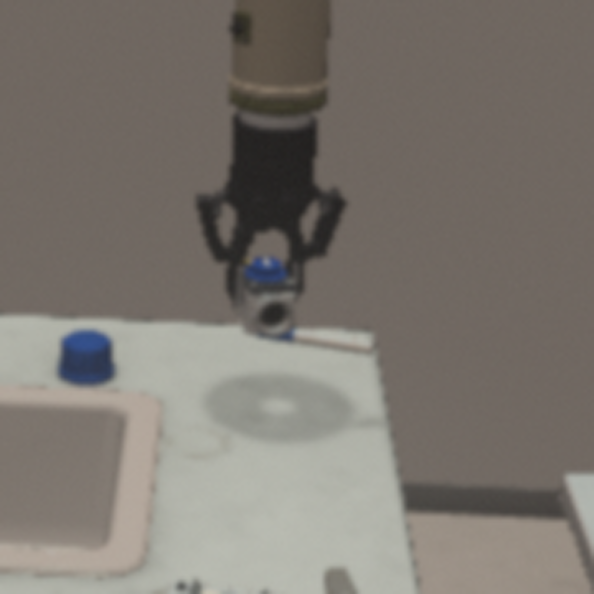

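The valve is held level with its flange facing the port, the bore visible at crop (270,315). Next I carry it to above the channel.

{"method": "drive_tool", "body": {"deltas": [0,0.02,0.1,0,-0.01,0,0.05,0.25,0,-0.02,0,0.08,0.45,0,-0.03,0,0.1,0.65,0,-0.04,0,0.12,0.82,0,-0.05,0,0.13,0.94,0,-0.0613,0,0.1414,1,0,-0.0613]}}

```text
clock: 7.85
eef_pos: [474.9, 46.5, 158.1]
ee_rot: [0.765, 0.644, 0.0, -0.0]
force: [-0.1, -1.1, -4.4]
gripper_width: 0.504
grip_force: 52.6
```

{"method": "drive_tool", "body": {"deltas": [0,0,0.15,0,0,0,0,0.3,0,0,0,0,0.42,-0.05,0,0,0,0.4664,-0.15,0,0,0,0.4664,-0.24,0,0,0,0.4664,-0.28,0,0,0,0.4664,-0.28,0,0,0,0.4664,-0.28,0]}}

```text
clock: 8.85
eef_pos: [475.7, 161.1, 88.9]
ee_rot: [0.766, 0.642, 0.001, 0.0]
force: [0.9, 0.5, -4.5]
gripper_width: 0.507
grip_force: 52.3
```

```bash
python3 - <<'E'
from h import *
s=state(); print(s["eef_pos"],s["ee_rot"],s["force"],s["gripper_width"])
for c in ["top","side"]:
    f=vision.grab_frame(c); 
    for l in ["valve","valve_grip","valve_face","channel","port_face","rod_nut"]:
        print(c,l,[(np.round(d["at"],1).tolist(),round(d["score"],2)) for d in vision.landmark_of(c,l)[:2]])
    if c=="side":
        cv2.imwrite("pics/s3.png",cv2.resize(f["img"][200:340,260:420,::-1],None,fx=4,fy=4,interpolation=cv2.INTER_CUBIC))
E
```

```text
[475.67607884 161.1237051   88.85574057] [7.66493955e-01 6.42251147e-01 6.19718220e-04 3.09446689e-04] [ 0.8976008   0.50750304 -4.45160745] 0.5073992009830542
top valve [([475.0, 161.4, 54.7], 0.4)]
top valve_grip [([685.1, 117.9, 4.4], 0.39), ([474.4, 158.1, 89.8], 0.38)]
top valve_face []
top channel [([474.3, 163.9, 7.8], 0.87)]
top port_face []
top rod_nut [([476.4, 162.2, 54.8], 0.28)]
side valve [([475.4, 161.9, 51.1], 0.96), ([378.5, -417.6, -2.1], 0.62)]
side valve_grip []
side valve_face [([484.1, 207.6, 72.7], 0.82)]
side channel [([470.4, 160.9, 12.6], 0.71)]
side port_face [([494.2, 275.2, 34.9], 0.55)]
side rod_nut [([458.2, 268.5, 35.6], 0.73)]
```

View pics/s3.png

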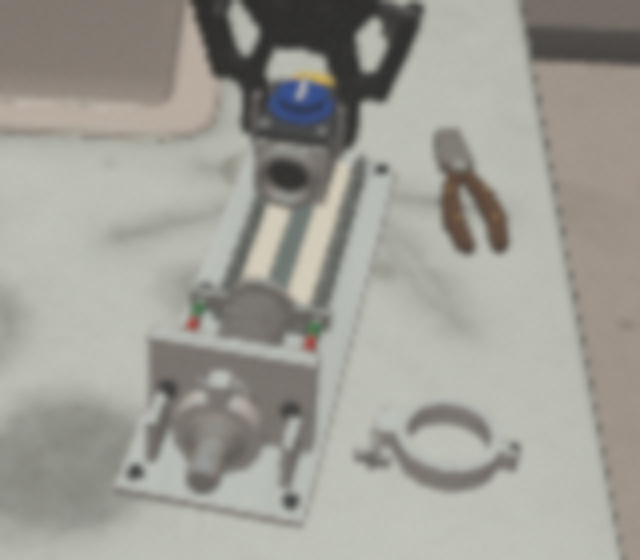

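The valve hangs over the channel, aligned, with its flange (crop 290,175) facing the port. I lower it slowly and watch the force.

{"method": "drive_tool", "body": {"deltas": [0,-0.006,0,-0.05,0,0,-0.006,0,-0.1,0,0,-0.006,0,-0.12,0,0,-0.006,0,-0.13,0,0,-0.006,0,-0.13,0]}}

```text
clock: 10.18
eef_pos: [473.4, 161.4, 55.4]
ee_rot: [0.766, 0.642, -0.0, -0.0]
force: [-0.1, -0.3, -5.1]
gripper_width: 0.505
grip_force: 52.4
```

{"method": "drive_tool", "body": {"deltas": [0,0,0,-0.006,0,0,0,0,-0.012,0,0,0,0,-0.016,0,0,0,0,-0.016,0]}}

```text
clock: 10.68
eef_pos: [473.4, 161.3, 51.4]
ee_rot: [0.766, 0.642, -0.0, -0.0]
force: [-0.1, 0.4, -5.2]
gripper_width: 0.505
grip_force: 52.4
```

{"method": "drive_tool", "body": {"deltas": [0,0,0,-0.003,0,0,0,0,-0.006,0,0,0,0,-0.006,0]}}

```text
clock: 11.05
eef_pos: [473.9, 161.5, 50.5]
ee_rot: [0.766, 0.642, 0.0, 0.0]
force: [-0.6, -1.4, 2.5]
gripper_width: 0.503
grip_force: 53.2
```

{"method": "drive_tool", "body": {"deltas": [0,0,0,0,0,0,0,0,0,0,0,0,0,0,0]}}

```text
clock: 11.42
eef_pos: [473.9, 161.5, 50.5]
ee_rot: [0.766, 0.642, 0.0, 0.0]
force: [-1.3, -0.3, 5.4]
gripper_width: 0.504
grip_force: 53.6
```

```bash
python3 - <<'E'
from h import *
s=state(); print(s["eef_pos"],s["force"],s["torque"])
for c in ["top","side"]:
    f=vision.grab_frame(c)
    for l in ["valve","valve_grip","valve_face","channel","port_face","rod_nut"]:
        print(c,l,[(np.round(d["at"],1).tolist(),round(d["score"],2)) for d in vision.landmark_of(c,l)[:2]])
    if c=="side":
        cv2.imwrite("pics/s4.png",cv2.resize(f["img"][200:300,280:380,::-1],None,fx=6,fy=6,interpolation=cv2.INTER_CUBIC))
E
```

```text
[473.85442622 161.48859814  50.4782312 ] [-1.28229883 -0.27286637  5.41658058] [-0.11045786  0.36044385 -0.01050227]
top valve [([470.2, 164.2, 16.4], 0.52)]
top valve_grip [([473.9, 161.3, 49.6], 0.4)]
top valve_face []
top channel [([475.5, 163.2, 12.7], 0.94)]
top port_face []
top rod_nut [([703.0, 284.0, 1.1], 0.34)]
side valve [([474.2, 165.5, 14.0], 0.84)]
side valve_grip [([476.2, 161.1, 49.4], 0.97), ([700.9, 286.0, -4.2], 0.62)]
side valve_face [([485.5, 209.7, 33.9], 0.82)]
side channel [([473.6, 161.8, 13.7], 0.56)]
side port_face [([492.5, 272.5, 35.6], 0.44)]
side rod_nut [([456.7, 265.9, 32.8], 0.7)]
```

View pics/s4.png

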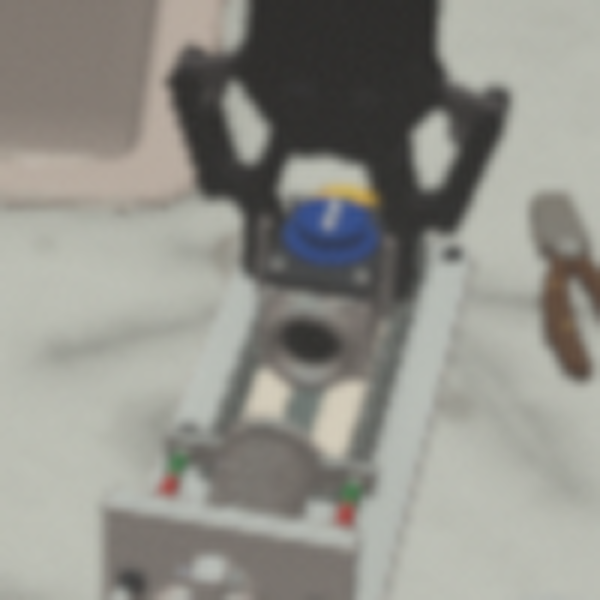

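The valve sits in the channel, centred between the walls, with its flange (crop 310,340) facing the port and well clear. Now I slide it.

{"method": "drive_tool", "body": {"deltas": [0,0.007,0.039,0.001,0,0,0.014,0.079,0.002,0,0,0.021,0.118,0.002,0,0,0.028,0.158,0.002,0,0,0.035,0.197,0.002,0,0,0.038,0.215,0.002,0,0,0.038,0.215,0.002,0]}}

```text
clock: 13.0
eef_pos: [482.9, 216.0, 50.5]
ee_rot: [0.766, 0.643, 0.0, -0.0]
force: [0.2, 1.9, 1.7]
gripper_width: 0.51
grip_force: 53.2
```

{"method": "drive_tool", "body": {"deltas": [0,0.0018,0.01,0,0,0,0.0035,0.02,0,0,0,0.0053,0.03,0,0,0,0.0053,0.03,0,0,0,0.0053,0.03,0,0]}}

```text
clock: 13.62
eef_pos: [484.3, 222.9, 50.5]
ee_rot: [0.766, 0.642, 0.0, -0.0]
force: [-0.7, 0.2, 1.8]
gripper_width: 0.505
grip_force: 53.3
```

{"method": "drive_tool", "body": {"deltas": [0,0.0018,0.01,0,0,0,0.0028,0.016,0,0,0,0.0028,0.016,0,0,0,0.0028,0.016,0,0]}}

```text
clock: 14.12
eef_pos: [485.0, 226.8, 50.5]
ee_rot: [0.766, 0.642, 0.0, -0.0]
force: [0.6, 0.3, 2.7]
gripper_width: 0.506
grip_force: 53.4
```

{"method": "drive_tool", "body": {"deltas": [0,0.0011,0.006,0,0,0,0.0021,0.012,0,0,0,0.0021,0.012,0,0,0,0.0021,0.012,0,0]}}

```text
clock: 14.62
eef_pos: [485.4, 229.3, 50.5]
ee_rot: [0.766, 0.642, -0.0, 0.0]
force: [0.2, -1.9, 5.9]
gripper_width: 0.505
grip_force: 53.6
```

{"method": "drive_tool", "body": {"deltas": [0,0.0011,0.006,0,0,0,0.0021,0.012,0,0,0,0.0021,0.012,0,0,0,0.0021,0.012,0,0]}}

```text
clock: 15.12
eef_pos: [485.9, 231.6, 50.5]
ee_rot: [0.767, 0.642, -0.001, 0.0]
force: [-2.0, -3.5, 8.0]
gripper_width: 0.506
grip_force: 53.9
```

{"method": "drive_tool", "body": {"deltas": [0,0.0011,0.006,0.001,0,0,0.0021,0.012,0.001,0,0,0.0032,0.018,0.001,0,0,0.0032,0.018,0.001,0,0,0.0032,0.018,0.001,0]}}

```text
clock: 15.75
eef_pos: [486.5, 235.0, 50.5]
ee_rot: [0.767, 0.642, -0.002, 0.001]
force: [-3.7, -6.9, 9.3]
gripper_width: 0.505
grip_force: 54.1
```

```bash
python3 - <<'E'
from h import *
s=state(); print(s["eef_pos"],s["force"],s["torque"])
for c in ["top","side"]:
    f=vision.grab_frame(c)
    for l in ["valve","valve_grip","valve_face","port_face","rod_nut"]:
        print(c,l,[(np.round(d["at"],1).tolist(),round(d["score"],2)) for d in vision.landmark_of(c,l)[:2]])
    if c=="side":
        cv2.imwrite("pics/s5.png",cv2.resize(f["img"][225:305,285:365,::-1],None,fx=7,fy=7,interpolation=cv2.INTER_CUBIC))
E
```

```text
[486.5000205  235.03104776  50.54919373] [-3.72264523 -6.92805713  9.28118297] [-1.48084439  0.51099692 -0.05640863]
top valve [([485.3, 233.0, 14.2], 0.55)]
top valve_grip [([485.3, 232.1, 49.6], 0.54)]
top valve_face [([373.8, -418.2, -2.1], 0.69)]
top port_face [([473.5, 162.9, 11.6], 0.51)]
top rod_nut []
side valve [([483.6, 235.1, 12.8], 0.91)]
side valve_grip [([486.4, 234.9, 49.6], 0.98)]
side valve_face [([498.5, 282.7, 33.1], 0.85), ([615.1, -319.2, -0.5], 0.69)]
side port_face [([492.8, 281.3, 34.6], 0.65)]
side rod_nut [([457.3, 267.3, 34.7], 0.77)]
```

View pics/s5.png

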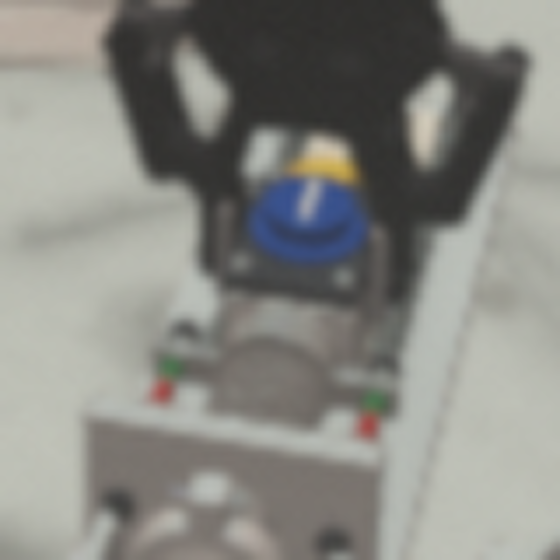

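The crop shows the flanges together, with the cross-bar backed towards the green sleeves (about (172,368) and (372,398)) and clear of red. Force is about 7 N, so I go 3 mm further.

{"method": "drive_tool", "body": {"deltas": [0,0,0.004,0.001,0,0,0,0.009,0.001,0,0,0,0.012,0.001,0,0,0,0.012,0.001,0,0,0,0.012,0.001,0,0,0,0.012,0.001,0,0,0,0.012,0.001,0]}}

```text
clock: 17.23
eef_pos: [486.7, 237.0, 50.5]
ee_rot: [0.767, 0.641, -0.002, 0.001]
force: [-1.9, -10.2, 8.3]
gripper_width: 0.503
grip_force: 53.9
```

```bash
python3 - <<'E'
from h import *
s=state(); print(s["eef_pos"],s["ee_rot"],s["force"],s["torque"],s["grip_force"])
for c in ["top","side"]:
    f=vision.grab_frame(c)
    for l in ["valve","valve_grip","valve_face","port_face"]:
        print(c,l,[(np.round(d["at"],1).tolist(),round(d["score"],2)) for d in vision.landmark_of(c,l)[:2]])
g=vision.grab_frame("top")["img"]
A=cv2.resize(f["img"][245:300,290:360,::-1],(700,550),interpolation=cv2.INTER_CUBIC)
cv2.imwrite("pics/s6.png",A)
E
```

```text
[486.73737383 236.9792137   50.53650401] [ 0.76719448  0.6414105  -0.0019768   0.00113789] [ -1.86357229 -10.17741194   8.3022715 ] [-1.92269515  0.28650505 -0.09795912] 53.90308231115341
top valve [([487.0, 237.5, 14.3], 0.58)]
top valve_grip [([485.5, 237.1, 50.4], 0.51)]
top valve_face [([483.2, 239.0, 13.6], 0.29)]
top port_face []
side valve [([485.8, 236.2, 12.9], 0.96)]
side valve_grip [([486.0, 234.8, 46.4], 0.83), ([377.6, -419.8, -2.4], 0.57)]
side valve_face [([496.4, 282.7, 35.1], 0.84)]
side port_face [([496.4, 283.0, 34.5], 0.67)]
```

View pics/s6.png

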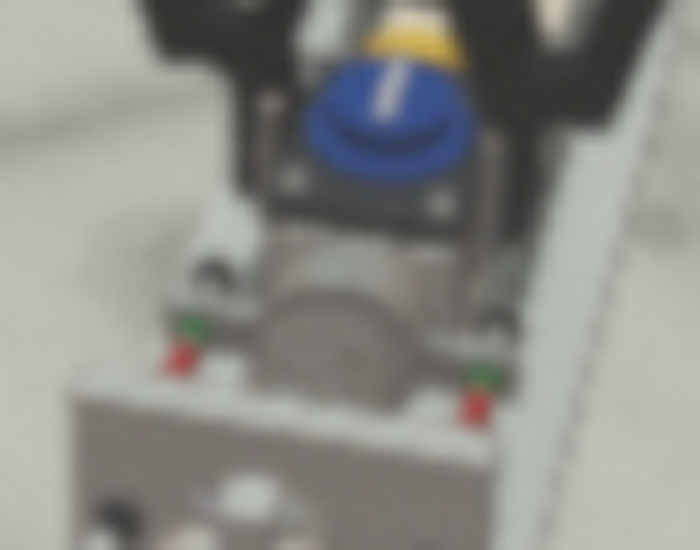

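The cross-bar's back edge stands within both green sleeves ((195,325) and (485,375)) and red is untouched. Push is about 9–10 N. I hand in.

```bash
python3 -c "
from station import state,ticket
print(state()['force'],state()['qvel'].round(4)); print(ticket.hand_in())"
```

```text
[ -2.09008107 -10.45157828   7.4580415 ] [ 0.0003 -0.001   0.0018 -0.0006 -0.     -0.0019  0.0014]
the job is handed in; nothing more can be done
None
```

The valve lies flat in the channel with its flange against the port. The arm is still gripping it and holding a steady push of about 10 N at the wrist. The cross-bar stands in the green marks, the bellows never reached red, and the job is handed in (no verdict was returned).

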